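Lock the matching organiser cases onto the stack

TASK

Build up the stack on the organiser case that is mounted on the pull-out bench slide: of the three loose cases, set the two of the same make on it one above the other, facing the same way as the bottom case, and push each one along its rails until it is fully home and the sprung catch has clicked up behind it (the slide has been left partly out and gives way until it meets its stop). Work by feel, without slamming or ramming the cases, and leave the case of the other make, whose round feet do not fit the rails, and everything else on the bench where they are.

Things in the scene. Friction and masses are not known exactly. Their poses are not given: they have to be found in the camera images.
- base_case: Bottom case, 104 x 60 mm, of case_a's make, on a pull-out slide bolted to the bench (steel base 170 x 76 mm): pushed with 4 to 5 N it runs on towards its own +x, 5 to 45 mm (not measured), to a stop. Origin: centre of its underside, at bench height; z up; +x is the way a case slides home on it
- base_case_clasp (a point): Middle of the outer face of the bottom case's clasp, at its -x end, 55 mm behind the origin and 31 mm up. The lid's deck is at z = 44 mm; on it two 9 mm high rails, 42 mm apart inside, with lips 30 mm apart and 5 mm above the deck at x = -38 to -20 and 10 to 28 mm, open between; black release tab at the -x end, solid end stop at the +x end
- base_case_seat (a point): On base_case's lid deck, above its origin: the origin of the next case is here, axes parallel, when fully home. A case comes down only 17 to 33 mm short of this (towards -x), where its tabs pass the gaps between the lips and its skids rest on the deck; the rails' flared tops centre it if up to 4 mm off sideways
- base_catch (a joint): Sprung ramp catch in the bottom case's deck, m: 0 up, 0.005 pressed down. A case slid towards +x goes under the lips, from 13 mm short of home rides over the catch (8 to 12 N of push, catch 2.5 mm down), then its tapered nose centres in a tapered throat (0.8 mm play) and meets the end stop; the catch rises behind it to 0: locked, it cannot go back or up
- case_a: Small grey rail-stacking case with black trim, loose, about 0.3 kg, 104 mm long (x), 60 wide (y), 53 high over its rails. Origin: centre of its underside (skids); z up; +x is the way it slides home. Shell from z = 10 to 44 mm, flat sides: grip across the 60 mm width. Lid with the same rails, end stop and catch as base_case, deck at z = 44 mm
- case_a_clasp (a point): Middle of the outer face of case_a's clasp at its back (-x) end, 55 mm behind the origin and 31 mm up; a flat face 26 mm wide, 18 high, 3 mm proud of the shell's end; the place to push. Under the case: two skids 10 mm high (y = 8 to 13 mm each side), their nose tapered, with side tabs 3.5 mm thick out to y = 19, at x = -34 to -22 and 14 to 26 mm
- case_a_seat (a point): On case_a's lid deck, above its origin: the origin of the next case is here, axes parallel, when fully home. A case comes down only 17 to 33 mm short of this (towards -x), where its tabs pass the gaps between the lips and its skids rest on the deck; the rails' flared tops centre it if up to 4 mm off sideways
- case_a_catch (a joint): The same catch in case_a's lid, m: 0 up, 0.005 pressed down; works as base_catch
- case_b: Twin of case_a: small grey rail-stacking case with black trim, loose, about 0.3 kg, 104 mm long (x), 60 wide (y), 53 high over its rails. Origin: centre of its underside (skids); z up; +x is the way it slides home. Shell from z = 10 to 44 mm, flat sides: grip across the 60 mm width. Lid with the same rails, end stop and catch as base_case, deck at z = 44 mm
- case_b_clasp (a point): Middle of the outer face of case_b's clasp at its back (-x) end, 55 mm behind the origin and 31 mm up; a flat face 26 mm wide, 18 high, 3 mm proud of the shell's end; the place to push. Underside as case_a's
- case_b_seat (a point): On case_b's lid deck, above its origin: the origin of the next case is here, axes parallel, when fully home. A case comes down only 17 to 33 mm short of this (towards -x), where its tabs pass the gaps between the lips and its skids rest on the deck; the rails' flared tops centre it if up to 4 mm off sideways
- case_b_catch (a joint): The same catch in case_b's lid, m: 0 up, 0.005 pressed down; works as base_catch
- odd_case: Case of another make that must stay where it is: same shell size and materials (104 x 60 mm, 54 mm high), but four round feet underneath, and a plain lid with a raised panel and a folded wire bail instead of rails. Origin: centre of its underside
- jar_balls: Bystander: small clear screw-top jar of parts, 55 mm across, 76 mm high. Origin: underside, at its middle
- kraft_tub: Bystander: brown kraft-paper tub with a dark lid, 65 mm across, 88 mm high. Origin: underside, at its middle
Not all that is in view belongs to the job. What is shaped like the case_a but red is not meant. Leave any yellow look-alike of the case_b alone.

How it is judged:
By the outcome, as a careful person would: the job done as asked, in the order asked, and still so for the second after the job is handed in, with the robot touching nothing.
It also fails if it takes over 67 s, if anything falls off the work surface, if the arm or the gripper's body presses on something with over 40 N, if the wrist force passes 120 N, or if a joint passes its speed limit or range.

ROBOT

A 6-joint arm with a two-finger parallel gripper is mounted at the origin on a cart in front of the work surface, level with it; the furniture and walls round the work are solid. World frame = base frame: x ahead of the robot, y to its left, z up, the work surface at z = 0. Lengths are in m, angles in rad, forces in N, time in s.
With the tool pointing down it reaches from about 0.325 to 0.9 m from the base axis. Payload 3.5 kg.
Tool frame: the origin (TCP) lies where the fingers leave the gripper's body, on its centre line; the fingertips stand ctrl.tip_reach ahead of it and the grasp point (between the pads) lies 54 mm ahead of it (ctrl.tip_reach is the distance from the TCP to the fingertips, in m); z points along the fingers, y is the line along which they close (so a half turn about z gives the same grasp; the last joint's range is limited). The gripper opens to 85 mm and grips with 20 to 120 N. Pads are 22 mm wide; open, the fingers measure 114 mm over their backs; the gripper's body (76 mm by 85 mm) begins 54 mm behind the grasp point. The pads swing forward as they close: fully open they stand 13 mm farther back than shut.
Start: joints at [-1.293, 0.276, -0.026, 1.268, 0, 1.467], TCP at [0.232, -0.58, 0.304] pointing down, gripper open.
Joint ranges: [-3.12, 3.12], [-0.85, 1.88], [-1.08, 1.24], [-1.95, 2.15], [-1.57, 1.53], [-3.14, 3.14]. Speed limits (rad/s): [2.57, 2.57, 3.14, 3.14, 3.14, 3.14].

INTERFACE

Orientations are given as [roll, pitch, yaw] about the fixed x, y, z axes, in that order (R = Rz(yaw) Ry(pitch) Rx(roll)).
In Python, from cell import ctrl gives the robot as it stands.
- The arm moves only by the shell command python3 -m handwheel, which reads ROWS from standard input. ROWS is a JSON list of rows, 1 to 5 of them, each of 7 numbers: dx, dy, dz in m, then a rotation vector rx, ry, rz in rad, then the finger opening in m; each row is the pose to reach, as a shift and turn from the pose commanded when the command began, along the tool's axes at that moment; what a row does not reach only later rows make up. A row lasts 1/10 s, in which the tool goes at most 0.05 m and 0.15 rad, less where a joint would pass 70% of its speed; a pose out of reach is approached as far as the arm can. The fingers move at their own pace and stop on an object; the grip force is fixed at half the most. Time passes only in rows, so rows that do not move let the fingers close. It prints the time, the measured TCP pose, the force, the opening and the grip force at its end. Input that does not fit is refused with a message, and nothing moves.
- ctrl.observe(): the state, without advancing time (a new reading comes with each control period).
- ctrl.camera(name): name is "scene" or "top" or "wrist"; returns the picture (420x560x3 uint8, red, green, blue); there is no depth.
- ctrl.camera_params(name): a dict with "fov_y" (degrees; the focal length in pixels is half the picture's height over the tangent of half this angle, whatever the lens; pixels are square), "cx", "cy" (the principal point, pixels), "world_to_cam" (4x4, takes a point from world to camera coordinates); the wrist camera has in their place "tool_from_camera" (4x4, takes a point from camera to tool coordinates, whose origin is the TCP and whose axes are the flange's). Camera axes: x right, y up, looking along -z (the intrinsics and any distortion apply to the point x, -y, -z); pixel columns grow to the right and rows downward; lengths in m; the calibration is good to about 2 mm. A picture is of the moment at which its call begins: read the wrist's pose just before it. camera_params takes no time and is no camera call.
- ctrl.job_done(): hands the job in; it is judged then, once.
The state is a dict: "t": time; "qpos": joint angles; "dq": joint speeds; "effort": joint torques, N m; "ee_pos": TCP position; "ee_rot": TCP orientation; "force": force on the tool from outside, world axes, zero at the start; "ft_torque": the same for the moment, N m; "gripper_width": finger opening in m; "gripper_force": force on a finger pad.
Only numpy, scipy, OpenCV 4.12 (cv2) and the standard library are available. Lean on these libraries where they do the work, as an engineer would, in place of code of your own. Each camera call takes 0.05 s, during which the arm holds its last target. There are 200 camera calls.

## Working session

There is one attempt and no reset: what is moved stays moved. The work goes in short steps, Python scripts to look and compute and a shell command to move; the robot and the scene stay as the last step left them, time stands still between calls to the robot, and variables do not carry over. Pictures are saved under pics/ and viewed, at most 10 in all, crops included, and the job is handed in when it is done.

```bash
ls; mkdir -p pics
python3 - <<'E'
from cell import ctrl
import cv2,numpy as np
np.set_printoptions(precision=4,suppress=True)
for n in("scene","top"):
    cv2.imwrite(f"pics/{n}0.png",ctrl.camera(n)[:,:,::-1]); print(n,ctrl.camera_params(n))
print(ctrl.camera_params("wrist"),ctrl.tip_reach); print(ctrl.observe())
E
```

```text
pics
scene {'fov_y': 50.24084931415332, 'cx': 278.6392449618287, 'cy': 205.06726581112193, 'world_to_cam': array([[-0.7783, -0.6276,  0.0195,  0.4937],
       [ 0.4169, -0.4932,  0.7635, -0.2661],
       [-0.4696,  0.6023,  0.6455, -1.2482],
       [ 0.    ,  0.    ,  0.    ,  1.    ]])}
top {'fov_y': 48.156052939380665, 'cx': 274.9768393271876, 'cy': 207.1090289463017, 'world_to_cam': array([[ 0.018 , -0.9997, -0.0181,  0.075 ],
       [ 0.9983,  0.017 ,  0.0561, -0.5595],
       [-0.0557, -0.0191,  0.9983, -1.3039],
       [ 0.    ,  0.    ,  0.    ,  1.    ]])}
{'fov_y': 71.06631912660748, 'cx': 282.9342327173857, 'cy': 211.17777367234422, 'tool_from_camera': array([[ 0.0005,  0.9567,  0.291 ,  0.0742],
       [ 1.    , -0.0005, -0.0001, -0.0002],
       [ 0.0001,  0.291 , -0.9567, -0.0697],
       [ 0.    ,  0.    ,  0.    ,  1.    ]])} 0.0726
{'t': 0.1, 'qpos': array([-1.2934,  0.2771, -0.0277,  1.268 ,  0.    ,  1.4674]), 'dq': array([-0.0003, -0.0015,  0.0038, -0.0016, -0.0008,  0.0003]), 'effort': array([  0.0002, -44.6707,  29.6129,   0.0085,  -0.0001,   0.    ]), 'ee_pos': array([ 0.2321, -0.5797,  0.3029]), 'ee_rot': array([-3.1396, -0.0002,  0.3808]), 'force': array([0.4084, 0.6781, 0.3926]), 'ft_torque': array([ 0.0141, -0.0255,  0.0195]), 'gripper_force': 0.0, 'gripper_width': 0.08554458109472696}
```

View pics/top0.png

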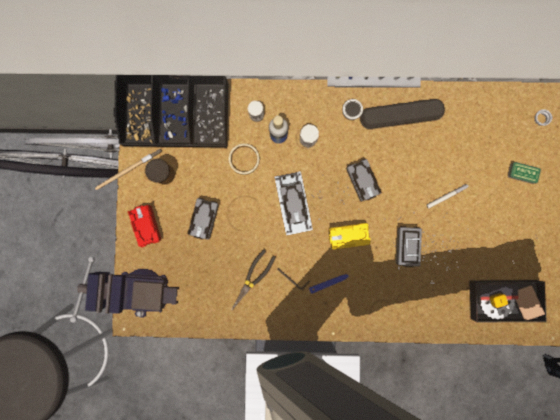

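View pics/scene0.png

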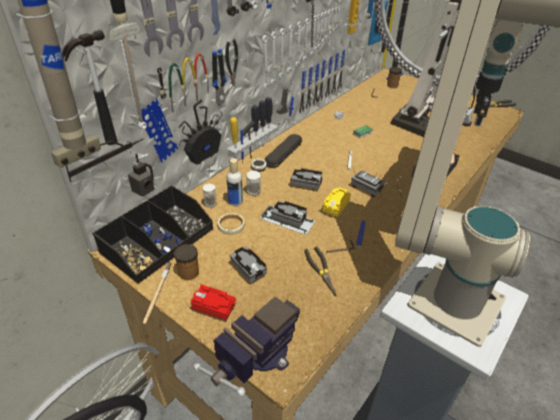

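Run:
```python
import cv2,numpy as np
a=cv2.imread("pics/top0.png")
def c(x,y,r=36): return cv2.resize(a[y-r:y+r,x-r:x+r],(390,290*0+390),interpolation=cv2.INTER_CUBIC)
o=np.hstack([c(203,218),c(293,205)])
o2=np.hstack([c(364,180),c(409,246)])
o=np.vstack([cv2.resize(o,(580,290)),cv2.resize(o2,(580,290))])
cv2.imwrite("pics/crop1.png",o)
```

```text
(no output)
```

View pics/crop1.png

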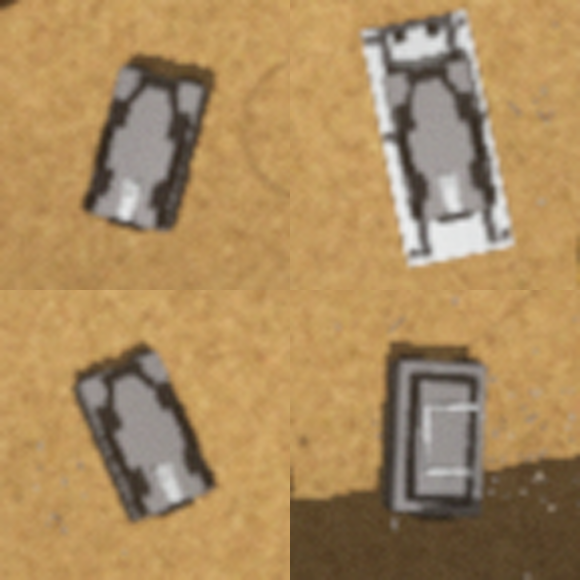

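```bash
cat > h.py <<'E'
import numpy as np,cv2
from cell import ctrl
from scipy.spatial.transform import Rotation as R
np.set_printoptions(precision=4,suppress=True)
def cam(n,obs=None):
    p=ctrl.camera_params(n); f=210/np.tan(np.radians(p["fov_y"])/2)
    if n=="wrist":
        T=np.eye(4);T[:3,:3]=R.from_euler("xyz",obs["ee_rot"]).as_matrix();T[:3,3]=obs["ee_pos"]
        C=T@p["tool_from_camera"]
    else: C=np.linalg.inv(p["world_to_cam"])
    return C,f,p["cx"],p["cy"]
def toplane(c,uv,z):
    C,f,cx,cy=c; uv=np.atleast_2d(uv).astype(float)
    d=np.c_[(uv[:,0]-cx)/f,-(uv[:,1]-cy)/f,-np.ones(len(uv))]@C[:3,:3].T
    return C[:3,3]+d*((z-C[2,3])/d[:,2])[:,None]
def topix(c,P):
    C,f,cx,cy=c; q=(np.atleast_2d(P)-C[:3,3])@C[:3,:3]
    return np.c_[cx+f*q[:,0]/-q[:,2],cy-f*q[:,1]/-q[:,2]]
def snap(name):
    o=ctrl.observe(); im=ctrl.camera("wrist"); cv2.imwrite(f"pics/{name}.png",im[:,:,::-1]); return im,cam("wrist",o),o
def tool_delta(P,yaw):
    "shift in tool axes and turn to reach TCP P pointing down, with tool x at world angle yaw"
    o=ctrl.observe(); M=R.from_euler("xyz",o["ee_rot"]); T=R.from_euler("xyz",[np.pi,0,yaw])
    return M.inv().apply(np.array(P)-o["ee_pos"]),(M.inv()*T).as_rotvec()
E
python3 - <<'E'
from h import *
a=cv2.imread("pics/top0.png");c=cam("top");hsv=cv2.cvtColor(a,cv2.COLOR_BGR2HSV)
for n,(x,y),z in(("L",(203,218),.044),("base",(293,205),.044),("R",(364,180),.044),("odd",(409,246),.05)):
    r=36;m=((hsv[...,1]<70)|(hsv[...,2]<70)).astype(np.uint8)
    k=np.zeros_like(m);k[y-r:y+r,x-r:x+r]=m[y-r:y+r,x-r:x+r]
    k=cv2.morphologyEx(k,cv2.MORPH_OPEN,np.ones((3,3)))
    l=max(cv2.findContours(k,0,1)[0],key=cv2.contourArea)
    b=cv2.boxPoints(cv2.minAreaRect(l));w=toplane(c,b,z if n!="base" else .0)
    e=[w[1]-w[0],w[2]-w[1]];L=[np.linalg.norm(v) for v in e];v=e[int(L[1]>L[0])];v=v*np.sign(v[0])
    print(n,w.mean(0),L,np.degrees(np.arctan2(v[1],v[0])))
E
```

```text
L [0.5215 0.2831 0.044 ] [np.float64(0.10544378440852106), np.float64(0.060549252935533315)] -12.506877997796405
base [0.5721 0.034  0.    ] [np.float64(0.07825078130106361), np.float64(0.17110988898854687)] 12.473837216896607
R [ 0.6363 -0.1574  0.044 ] [np.float64(0.06051764980200971), np.float64(0.10552539967477932)] 23.455775352216165
odd [ 0.4551 -0.2808  0.05  ] [np.float64(0.10570550937315053), np.float64(0.06485758498704637)] -3.4783362216049842
```

```bash
echo '[[0.036, -0.016, 0, 0, 0, -0.15, 0.085], [0.071, -0.032, 0, 0, 0, -0.3, 0.085], [0.106, -0.048, 0, 0, 0, -0.45, 0.085], [0.142, -0.064, 0, 0, 0, -0.6, 0.085], [0.178, -0.081, 0, 0, 0, -0.75, 0.085]]' | python3 -m handwheel
echo '[[0.037, 0.012, 0, 0, 0, -0.15, 0.085], [0.074, 0.024, 0, 0, 0, -0.3, 0.085], [0.111, 0.036, 0, 0, 0, -0.45, 0.085], [0.148, 0.049, 0, 0, 0, -0.6, 0.085], [0.185, 0.062, 0, 0, 0, -0.75, 0.085]]' | python3 -m handwheel
echo '[[0.019, 0.034, 0.01, 0, 0, -0.15, 0.085], [0.038, 0.068, 0.02, 0, 0, -0.3, 0.085], [0.057, 0.102, 0.03, 0, 0, -0.45, 0.085], [0.075, 0.136, 0.04, 0, 0, -0.6, 0.085], [0.093, 0.171, 0.053, 0, 0, -0.75, 0.085]]' | python3 -m handwheel
echo '[[0, 0, 0, 0, 0, -0.15, 0.085], [0, 0, 0, 0, 0, -0.3, 0.085], [0, 0, 0, 0, 0, -0.45, 0.085], [0, 0, 0, 0, 0, -0.6, 0.085], [0, 0, 0, 0, 0, -0.75, 0.085]]' | python3 -m handwheel
echo '[[0, 0, 0, 0, 0, -0.15, 0.085], [0, 0, 0, 0, 0, -0.17, 0.085], [0, 0, 0, 0, 0, -0.17, 0.085]]' | python3 -m handwheel
python3 - <<'E'
from h import *
im,c,o=snap("w1");print(o["ee_pos"],o["ee_rot"],o["qpos"])
for z in(.044,):
  s,k=np.sin(.4094),np.cos(.4094)
  P=[[.6363+k*a-s*b,-.1574+s*a+k*b,z] for a in(-.052,.052) for b in(-.03,.03)]
  print(topix(c,P))
E
```

```text
t: 0.6
ee_pos: [0.3681, -0.4375, 0.3034]
ee_rot: [-3.141, -0.001, 1.137]
force: [1.5, 0.2, -0.2]
gripper_width: 0.0852
gripper_force: 0.0
t: 1.1
ee_pos: [0.503, -0.2964, 0.3034]
ee_rot: [-3.141, -0.001, 1.887]
force: [0.3, 0.6, 0.5]
gripper_width: 0.0849
gripper_force: 0.0
t: 1.6
ee_pos: [0.6376, -0.1558, 0.2504]
ee_rot: [-3.141, -0.0, 2.637]
force: [0.9, 0.1, 0.3]
gripper_width: 0.0852
gripper_force: 0.0
t: 2.1
ee_pos: [0.6365, -0.1569, 0.2501]
ee_rot: [3.141, -0.001, -2.896]
force: [-0.6, 0.2, -0.1]
gripper_width: 0.0848
gripper_force: 0.0
t: 2.4
ee_pos: [0.6366, -0.1571, 0.2504]
ee_rot: [3.141, -0.001, -2.735]
force: [-0.2, -0.1, -0.1]
gripper_width: 0.0848
gripper_force: 0.0
[ 0.6366 -0.1571  0.2504] [ 3.141  -0.0007 -2.7349] [-0.3405  0.3606 -0.026   1.1851 -0.     -0.7472]
[[249.5406 146.7225]
 [314.7365 146.573 ]
 [253.1349 250.3926]
 [311.7485 250.2582]]
```

View pics/w1.png

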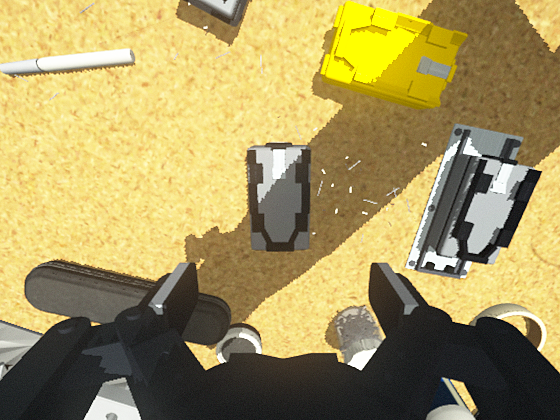

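```bash
echo '[[0, -0.002, 0.045, 0, 0, 0, 0.085], [0, -0.002, 0.09, 0, 0, 0, 0.085], [0, -0.002, 0.135, 0, 0, 0, 0.085], [0, -0.002, 0.16, 0, 0, 0, 0.085], [0, -0.002, 0.169, 0, 0, 0, 0.085]]' | python3 -m handwheel
echo '[[0, 0, 0, 0, 0, 0, 0.05], [0, 0, 0, 0, 0, 0, 0.05], [0, 0, 0, 0, 0, 0, 0.05], [0, 0, 0, 0, 0, 0, 0.05]]' | python3 -m handwheel
echo '[[0, 0, -0.02, 0, 0, 0, 0.05], [0, 0, -0.06, 0, 0, 0, 0.05], [0, 0, -0.1, 0, 0, 0, 0.05], [0, 0, -0.14, 0, 0, 0, 0.05], [0, 0, -0.18, 0, 0, 0, 0.05]]' | python3 -m handwheel
python3 - <<'E'
from h import *
im,c,o=snap("w2");print(tool_delta([.572+.14,.034+.03,.28],-np.pi+.2177))
E
```

```text
t: 2.95
ee_pos: [0.6348, -0.1581, 0.0779]
ee_rot: [3.137, -0.005, -2.734]
force: [-0.1, 0.5, -0.6]
gripper_width: 0.0848
gripper_force: 0.0
t: 3.35
ee_pos: [0.6388, -0.1594, 0.0837]
ee_rot: [-3.139, 0.002, -2.733]
force: [0.3, -0.5, 0.8]
gripper_width: 0.0594
gripper_force: 66.4
t: 3.85
ee_pos: [0.6372, -0.1588, 0.264]
ee_rot: [-3.141, 0.0, -2.733]
force: [1.1, 0.4, -3.0]
gripper_width: 0.0592
gripper_force: 65.8
(array([-0.1547,  0.177 , -0.0074]), array([-0.0079,  0.0104,  0.1914]))
```

View pics/w2.png

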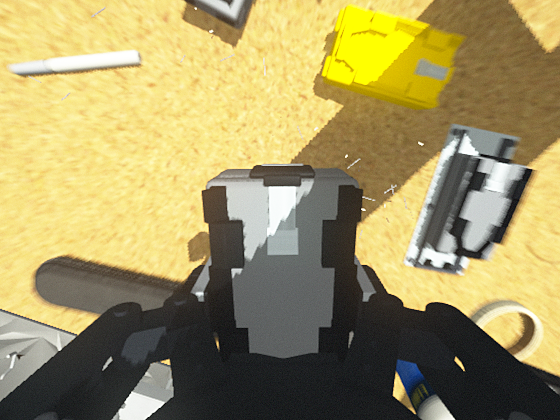

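```bash
echo '[[-0.02, 0.023, 0, 0, 0, 0.03, 0.05], [-0.052, 0.06, 0, 0, 0, 0.07, 0.05], [-0.085, 0.098, 0, 0, 0, 0.12, 0.05], [-0.118, 0.136, -0.005, 0, 0, 0.16, 0.05], [-0.145, 0.166, -0.007, 0, 0, 0.191, 0.05]]' | python3 -m handwheel
echo '[[-0.007, 0.013, 0, 0, 0, 0, 0.05], [-0.007, 0.013, 0, 0, 0, 0, 0.05], [-0.007, 0.013, 0, 0, 0, 0, 0.05]]' | python3 -m handwheel
python3 - <<'E'
from h import *
im,c,o=snap("w3");print(o["ee_pos"],o["ee_rot"])
k=topix(c,[[.572,.034,.044]])[0].astype(int);print(k)
x0,y0=max(k[0]-110,0),max(k[1]-110,0)
cv2.imwrite("pics/w3c.png",cv2.resize(im[y0:y0+200,x0:x0+220,::-1],None,fx=3,fy=3,interpolation=cv2.INTER_CUBIC));print(x0,y0)
E
```

```text
t: 4.4
ee_pos: [0.7049, 0.0536, 0.2695]
ee_rot: [3.141, 0.001, -2.924]
force: [-0.2, -0.9, -2.5]
gripper_width: 0.0592
gripper_force: 66.0
t: 4.7
ee_pos: [0.7081, 0.0648, 0.2686]
ee_rot: [-3.141, -0.001, -2.923]
force: [-0.2, -0.0, -2.9]
gripper_width: 0.0591
gripper_force: 65.9
[0.7081 0.0648 0.2686] [-3.1408 -0.0011 -2.9231]
[282  45]
172 0
```

View pics/w3c.png

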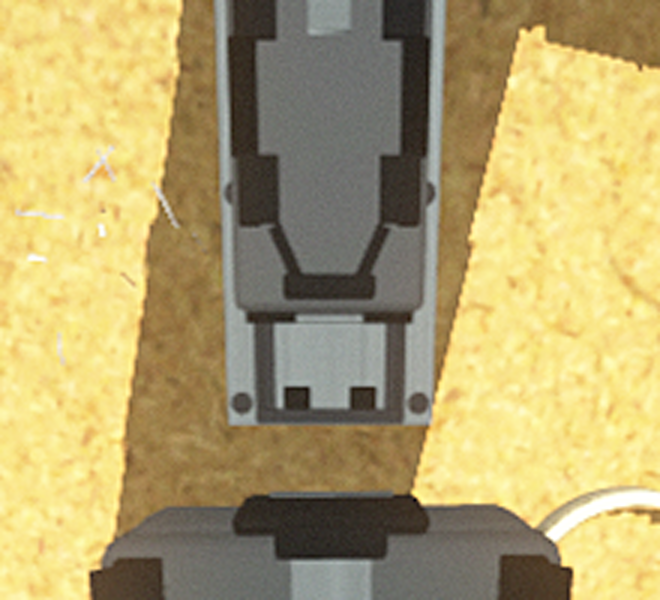

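Run:
```python
from h import *
C=cam("wrist",dict(ee_pos=np.array([.7081,.0648,.2686]),ee_rot=np.array([-3.1408,-.0011,-2.9231])))
q=lambda l,z:toplane(C,[[172+a/3,b/3] for a,b in l],z)
ax=np.array([np.cos(.2177),np.sin(.2177),0])
# (left,right) at lip x=28, 10,-20 ; front edge
for l,z,x in(([(280,222),(380,222)],.053,.028),([(278,156),(381,156)],.053,.010),([(276,37),(384,37)],.053,-.020),([(240,305),(422,305)],.044,.052)):
    w=q(l,z);m=w.mean(0);print(np.linalg.norm(w[1]-w[0]),m,"origin",m-ax*x)
w=q([(229,424),(431,424)],0.003);print("steel",w, w.mean(0)-ax*.085)
# from top
a=cv2.imread("pics/top0.png");c=cam("top");print(topix(c,[[.572,.034,.044],[.572+.052*ax[0],.034+.052*ax[1],.044]]))
```

```text
0.02960499407150596 [0.596  0.0391 0.053 ] origin [0.5687 0.0331 0.053 ]
0.029895897843927023 [0.5789 0.0352 0.053 ] origin [0.5692 0.0331 0.053 ]
0.03027785801435585 [0.5497 0.0289 0.053 ] origin [0.5692 0.0332 0.053 ]
0.0570128835470708 [0.6179 0.0443 0.044 ] origin [0.5672 0.0331 0.044 ]
steel [[0.6642 0.0157 0.003 ]
 [0.6479 0.0888 0.003 ]] [0.573  0.0339 0.003 ]
[[293.3622 201.8255]
 [289.5784 183.3834]]
```

Run:
```python
from h import *
print(tool_delta([.5461,.0280,.16],-np.pi+.2177))
```

```text
(array([ 0.1658, -0.0002,  0.1088]), array([-0.0006, -0.0011, -0.0003]))
```

```bash
echo '[[0.025, 0, 0.01, 0, 0, 0, 0.05], [0.068, 0, 0.025, 0, 0, 0, 0.05], [0.11, 0, 0.04, 0, 0, 0, 0.05], [0.148, 0, 0.06, 0, 0, 0, 0.05], [0.166, 0, 0.08, 0, 0, 0, 0.05]]' | python3 -m handwheel
echo '[[0, 0, 0.015, 0, 0, 0, 0.05], [0, 0, 0.029, 0, 0, 0, 0.05], [0, 0, 0.029, 0, 0, 0, 0.05], [0, 0, 0.029, 0, 0, 0, 0.05]]' | python3 -m handwheel
python3 - <<'E'
from h import *
print(tool_delta([.5461,.0280,.133],-np.pi+.2177))
im,c,o=snap("w4")
E
```

```text
t: 5.25
ee_pos: [0.5421, 0.0272, 0.1881]
ee_rot: [3.141, -0.003, -2.926]
force: [0.3, -1.3, -2.9]
gripper_width: 0.0588
gripper_force: 66.0
t: 5.65
ee_pos: [0.5471, 0.0286, 0.1602]
ee_rot: [-3.141, 0.0, -2.924]
force: [0.7, 0.7, -1.8]
gripper_width: 0.0593
gripper_force: 65.8
(array([ 0.0011, -0.0004,  0.0272]), array([-0.0002,  0.0004, -0.0005]))
```

View pics/w4.png

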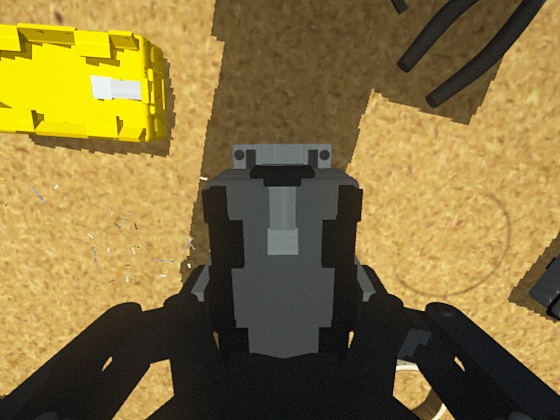

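```bash
echo '[[0.001, 0, 0.009, 0, 0, 0, 0.05], [0.001, 0, 0.017, 0, 0, 0, 0.05], [0.001, 0, 0.022, 0, 0, 0, 0.05], [0.001, 0, 0.026, 0, 0, 0, 0.05], [0.001, 0, 0.028, 0, 0, 0, 0.05]]' | python3 -m handwheel
echo '[[0, 0, 0.0015, 0, 0, 0, 0.05], [0, 0, 0.003, 0, 0, 0, 0.05], [0, 0, 0.003, 0, 0, 0, 0.05]]' | python3 -m handwheel
echo '[[0, 0, 0.001, 0, 0, 0, 0.05], [0, 0, 0.002, 0, 0, 0, 0.05], [0, 0, 0.002, 0, 0, 0, 0.05]]' | python3 -m handwheel
```

```text
t: 6.2
ee_pos: [0.5453, 0.0291, 0.1313]
ee_rot: [3.142, -0.001, -2.923]
force: [-0.4, -0.8, -3.3]
gripper_width: 0.059
gripper_force: 66.1
t: 6.5
ee_pos: [0.5456, 0.0291, 0.1289]
ee_rot: [3.142, 0.0, -2.923]
force: [-0.4, -0.7, -2.7]
gripper_width: 0.0594
gripper_force: 66.1
t: 6.8
ee_pos: [0.5457, 0.029, 0.1276]
ee_rot: [-3.142, 0.0, -2.923]
force: [-2.1, 0.6, 3.0]
gripper_width: 0.0592
gripper_force: 66.4
```

```bash
echo '[[0, 0, 0, 0, 0, 0, 0.085], [0, 0, 0, 0, 0, 0, 0.085], [0, 0, 0, 0, 0, 0, 0.085]]' | python3 -m handwheel
echo '[[0, 0, -0.02, 0, 0, 0, 0.085], [0, 0, -0.05, 0, 0, 0, 0.085], [0.005, 0, -0.085, 0, 0, 0, 0.085], [0.04, 0, -0.095, 0, 0, 0, 0.0], [0.085, 0, -0.095, 0, 0, 0, 0.0]]' | python3 -m handwheel
echo '[[0.005, 0, 0, 0, 0, 0, 0], [0.005, 0, 0, 0, 0, 0, 0], [0.005, 0, 0, 0, 0, 0, 0]]' | python3 -m handwheel
python3 - <<'E'
from h import *
im,c,o=snap("w5");print(o["ee_pos"],o["gripper_width"]);print(tool_delta([.5442-.078*np.cos(.2177),.0287-.078*np.sin(.2177),.141],-np.pi+.2177))
E
```

```text
t: 7.1
ee_pos: [0.5459, 0.029, 0.1271]
ee_rot: [-3.141, 0.001, -2.923]
force: [0.8, -0.1, -0.2]
gripper_width: 0.0849
gripper_force: 0.0
t: 7.6
ee_pos: [0.4654, 0.0102, 0.225]
ee_rot: [-3.139, 0.007, -2.923]
force: [-0.1, -0.4, 0.3]
gripper_width: 0.0587
gripper_force: 0.0
t: 7.9
ee_pos: [0.4588, 0.0095, 0.2223]
ee_rot: [-3.141, 0.002, -2.923]
force: [1.1, -0.0, 0.3]
gripper_width: 0.0117
gripper_force: 0.0
[0.4588 0.0095 0.2223] 0.01168460598492508
(array([-0.0091,  0.0004,  0.0813]), array([-0.0005,  0.0018,  0.0005]))
```

View pics/w5.png

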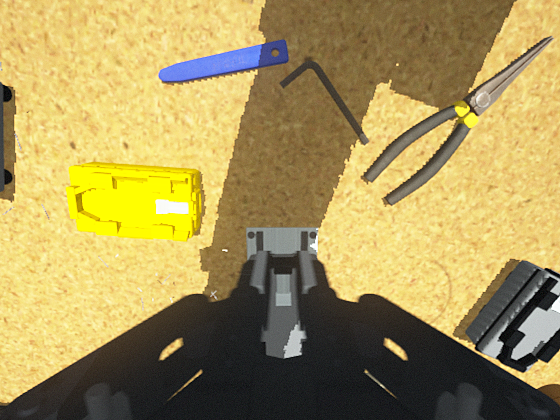

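```bash
echo '[[0, 0, 0.02, 0, 0, 0, 0], [0, 0, 0.055, 0, 0, 0, 0], [0, 0, 0.075, 0, 0, 0, 0], [0, 0, 0.081, 0, 0, 0, 0]]' | python3 -m handwheel
echo '[[-0.004, 0, 0, 0, 0, 0, 0], [-0.008, 0, 0, 0, 0, 0, 0], [-0.012, 0, 0, 0, 0, 0, 0], [-0.014, 0, 0, 0, 0, 0, 0], [-0.016, 0, 0, 0, 0, 0, 0]]' | python3 -m handwheel
echo '[[-0.002, 0, 0, 0, 0, 0, 0], [-0.004, 0, 0, 0, 0, 0, 0], [-0.006, 0, 0, 0, 0, 0, 0], [-0.008, 0, 0, 0, 0, 0, 0], [-0.01, 0, 0, 0, 0, 0, 0]]' | python3 -m handwheel
echo '[[-0.002, 0, 0, 0, 0, 0, 0], [-0.004, 0, 0, 0, 0, 0, 0], [-0.006, 0, 0, 0, 0, 0, 0], [-0.008, 0, 0, 0, 0, 0, 0], [-0.01, 0, 0, 0, 0, 0, 0]]' | python3 -m handwheel
```

```text
t: 8.35
ee_pos: [0.4572, 0.0098, 0.1386]
ee_rot: [3.14, -0.004, -2.923]
force: [-0.6, 0.9, -0.6]
gripper_width: -0.0003
gripper_force: 0.0
t: 8.85
ee_pos: [0.4742, 0.013, 0.1417]
ee_rot: [-3.141, 0.002, -2.923]
force: [0.5, -0.8, -0.1]
gripper_width: -0.0002
gripper_force: 0.0
t: 9.35
ee_pos: [0.4822, 0.0152, 0.1407]
ee_rot: [3.141, -0.002, -2.923]
force: [-1.8, 0.4, 2.3]
gripper_width: 0.0004
gripper_force: 1.2
t: 9.85
ee_pos: [0.4921, 0.0173, 0.1407]
ee_rot: [-3.142, -0.002, -2.924]
force: [-3.0, -1.5, 2.5]
gripper_width: 0.0
gripper_force: 2.1
```

```bash
P='x'; for i in 1; do echo '[[-0.002, 0, 0, 0, 0, 0, 0], [-0.004, 0, 0, 0, 0, 0, 0], [-0.006, 0, 0, 0, 0, 0, 0], [-0.008, 0, 0, 0, 0, 0, 0], [-0.01, 0, 0, 0, 0, 0, 0]]' | python3 -m handwheel | grep -E "pos|force"; done
echo '[[-0.002, 0, 0, 0, 0, 0, 0], [-0.004, 0, 0, 0, 0, 0, 0], [-0.006, 0, 0, 0, 0, 0, 0], [-0.008, 0, 0, 0, 0, 0, 0], [-0.01, 0, 0, 0, 0, 0, 0]]' | python3 -m handwheel | grep -E "pos|force"
```

```text
ee_pos: [0.5026, 0.0196, 0.1408]
force: [-4.2, -1.0, 0.8]
gripper_force: 2.1
ee_pos: [0.5121, 0.0216, 0.1409]
force: [-6.7, -0.7, 4.4]
gripper_force: 3.6
```

```bash
echo '[[-0.002, 0, 0, 0, 0, 0, 0], [-0.004, 0, 0, 0, 0, 0, 0], [-0.006, 0, 0, 0, 0, 0, 0], [-0.008, 0, 0, 0, 0, 0, 0], [-0.01, 0, 0, 0, 0, 0, 0]]' | python3 -m handwheel | grep -E "pos|force"
echo '[[-0.002, 0, 0, 0, 0, 0, 0], [-0.004, 0, 0, 0, 0, 0, 0], [-0.006, 0, 0, 0, 0, 0, 0]]' | python3 -m handwheel | grep -E "pos|force"
python3 - <<'E'
from h import *
a=ctrl.camera("scene");cv2.imwrite("pics/s2.png",a[:,:,::-1])
t=ctrl.camera("top");cv2.imwrite("pics/t2.png",t[:,:,::-1])
x,y=topix(cam("scene"),[[.57,.03,.07]])[0].astype(int)
u,v=topix(cam("top"),[[.57,.03,.07]])[0].astype(int)
f=lambda a,x,y:cv2.resize(a[y-35:y+35,x-35:x+35,::-1],(390,390),interpolation=cv2.INTER_CUBIC)
cv2.imwrite("pics/st2.png",np.hstack([f(a,x,y),f(t,u,v)]))
E
```

```text
ee_pos: [0.5219, 0.0238, 0.1407]
force: [-5.0, -1.5, 2.7]
gripper_force: 2.6
ee_pos: [0.5258, 0.0248, 0.1401]
force: [-11.3, -3.2, 5.3]
gripper_force: 6.0
```

View pics/st2.png

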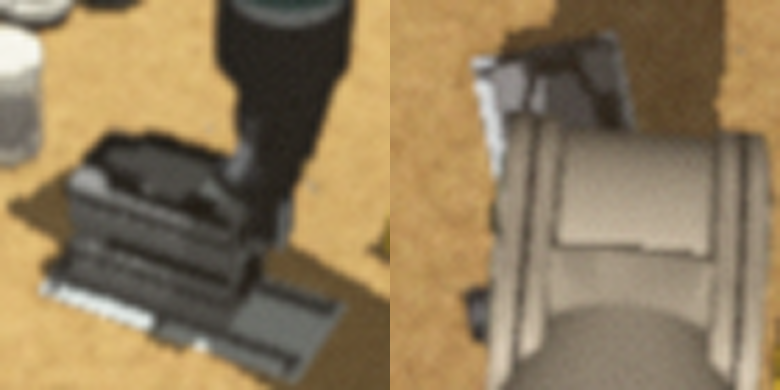

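```bash
echo '[[-0.0015, 0, 0, 0, 0, 0, 0], [-0.003, 0, 0, 0, 0, 0, 0], [-0.004, 0, 0, 0, 0, 0, 0]]' | python3 -m handwheel | grep -E "pos|force"
echo '[[-0.0015, 0, 0, 0, 0, 0, 0], [-0.003, 0, 0, 0, 0, 0, 0], [-0.004, 0, 0, 0, 0, 0, 0]]' | python3 -m handwheel | grep -E "pos|force"
```

```text
ee_pos: [0.5263, 0.025, 0.14]
force: [-18.1, -6.0, 14.4]
gripper_force: 10.0
ee_pos: [0.5268, 0.0253, 0.1395]
force: [-26.0, -8.0, 18.7]
gripper_force: 13.6
```

```bash
echo '[[0.004, 0, 0, 0, 0, 0, 0], [0.008, 0, 0, 0, 0, 0, 0], [0.012, 0, 0, 0, 0, 0, 0], [0.018, 0, -0.003, 0, 0, 0, 0], [0.025, 0, -0.02, 0, 0, 0, 0]]' | python3 -m handwheel
echo '[[0, 0, -0.045, 0, 0, 0, 0.03], [-0.01, 0, -0.09, 0, 0, 0, 0.085], [-0.05, 0, -0.125, 0, 0, 0, 0.085], [-0.1, 0, -0.13, 0, 0, 0, 0.085], [-0.15, 0, -0.13, 0, 0, 0, 0.085]]' | python3 -m handwheel
echo '[[-0.01, 0, 0, 0, 0, 0, 0.085], [-0.01, 0, 0, 0, 0, 0, 0.085], [-0.01, 0, 0, 0, 0, 0, 0.085]]' | python3 -m handwheel
python3 - <<'E'
from h import *
im,c,o=snap("w6");print(repr(o["ee_pos"]),repr(o["ee_rot"]))
k=topix(c,[[.59,.037,.08]])[0].astype(int);print(k)
x0,y0=max(k[0]-110,0),max(k[1]-100,0)
cv2.imwrite("pics/w6c.png",cv2.resize(im[y0:y0+200,x0:x0+220,::-1],None,fx=3,fy=3,interpolation=cv2.INTER_CUBIC));print(x0,y0)
E
```

```text
t: 12.85
ee_pos: [0.5116, 0.0216, 0.1604]
ee_rot: [3.141, 0.0, -2.923]
force: [-1.1, 0.1, 0.9]
gripper_width: 0.0001
gripper_force: 0.0
t: 13.35
ee_pos: [0.6592, 0.0538, 0.2959]
ee_rot: [-3.14, 0.011, -2.923]
force: [0.6, -0.9, 0.9]
gripper_width: 0.0723
gripper_force: 0.0
t: 13.65
ee_pos: [0.6643, 0.0555, 0.2908]
ee_rot: [3.141, -0.0, -2.923]
force: [0.5, -0.9, 0.3]
gripper_width: 0.0854
gripper_force: 0.0
array([0.6643, 0.0555, 0.2908]) array([ 3.1413, -0.0005, -2.9233])
[280 119]
170 19
```

View pics/w6c.png

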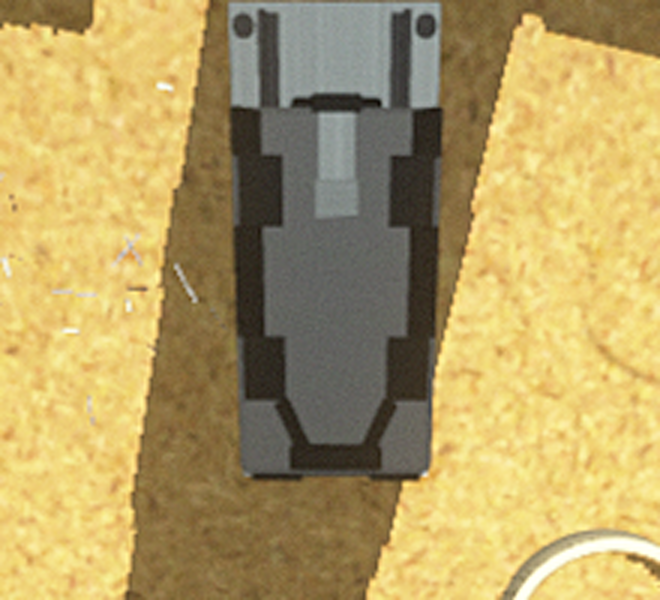

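Run:
```python
from h import *
C=cam("wrist",dict(ee_pos=np.array([.6643,.0555,.2908]),ee_rot=np.array([3.1413,-.0005,-2.9233])))
q=lambda l,z:toplane(C,[[170+a/3,19+b/3] for a,b in l],z)
ax=np.array([np.cos(.2177),np.sin(.2177),0])
for l,z,x in(([(286,400),(388,400)],.097,.028),([(285,338),(388,338)],.097,.010),([(281,227),(391,227)],.097,-.020),([(281,155),(391,155)],.097,-.038),([(245,473),(430,473)],.088,.052)):
    w=q(l,z);m=w.mean(0);o=m-ax*x;print(np.linalg.norm(w[1]-w[0]),m,"origin",o,"s rel steel",(o-[.573,.0339,0])@ax)
# tops of base front strips / steel ends
for z in(.0,.01,.02,.03):print(z,[(p-[.573,.0339,0])@ax for p in q([(275,478),(395,478),(335,3)],z)])
s=cv2.imread("pics/s2.png")
c=cam("scene")
from itertools import product
for t in(.019,.023,.032): 
  for x,z in((.052,.04),(-.052,.04)):print(t,x,topix(c,[[.573+(x+t-.004)*ax[0]+.03*ax[1],.0339+(x+t-.004)*ax[1]-.03*ax[0],z]]))
```

```text
0.03002245121432508 [0.617  0.0448 0.097 ] origin [0.5897 0.0388 0.097 ] s rel steel 0.017335446434749293
0.02971517584408266 [0.5998 0.0409 0.097 ] origin [0.5901 0.0387 0.097 ] s rel steel 0.017709960337233054
0.03064589432629024 [0.5707 0.0343 0.097 ] origin [0.5902 0.0386 0.097 ] s rel steel 0.01784183107064923
0.029978758745896 [0.5528 0.0303 0.097 ] origin [0.5899 0.0385 0.097 ] s rel steel 0.017539772010200103
0.05768751128556513 [0.6398 0.05   0.088 ] origin [0.589  0.0388 0.088 ] s rel steel 0.01666135759021106
0.0 [np.float64(0.08677088429334047), np.float64(0.08672026459097691), np.float64(-0.08447012145511215)]
0.01 [np.float64(0.08489439711367239), np.float64(0.08484518157441481), np.float64(-0.08159647595345045)]
0.02 [np.float64(0.08301790993400422), np.float64(0.08297009855785284), np.float64(-0.07872283045178881)]
0.03 [np.float64(0.08114142275433615), np.float64(0.08109501554129075), np.float64(-0.0758491849501271)]
0.019 0.052 [[272.9015 198.0149]]
0.019 -0.052 [[300.9603 207.3124]]
0.023 0.052 [[271.8476 197.6657]]
0.023 -0.052 [[299.8572 206.9469]]
0.032 0.052 [[269.4829 196.8822]]
0.032 -0.052 [[297.3823 206.1268]]
```

```bash
echo '[[0.03, 0, 0, 0, 0, 0, 0.085], [0.08, 0, 0, 0, 0, 0, 0.085], [0.13, 0, 0.01, 0, 0, 0, 0.085], [0.18, 0, 0.03, 0, 0, 0, 0.085], [0.21, 0, 0.05, 0, 0, 0, 0.085]]' | python3 -m handwheel >/dev/null
echo '[[0, 0, 0, 0, 0, 0, 0.085], [0, 0, 0, 0, 0, 0, 0.085]]' | python3 -m handwheel
python3 - <<'E'
from h import *
im,c,o=snap("w7");g=cv2.cvtColor(im,cv2.COLOR_RGB2GRAY)
ax=np.array([np.cos(.2177),np.sin(.2177),0]);ay=np.array([-ax[1],ax[0],0]);S=np.array([.573,.0339,0])
P=lambda s,y,z:S+ax*s+ay*y+[0,0,z]
for t,nm in((.0176,"home"),):
  for zz,l in((.044,"top"),(0,"base")):
    print(l,"clasp top/bottom px",topix(c,[P(t-.055,0,zz+.04),P(t-.055,0,zz+.022),P(t-.052,.02,zz+.044),P(t-.052,.02,zz+.010)]).round(1).tolist())
print("steel back",topix(c,[P(-.085,0,0)]))
for y in(0,.009,.022):
  u0=topix(c,[P(-.035,y,.05)])[0]
  print(y,u0,[int(g[v,int(u0[0])-1:int(u0[0])+2].mean()) for v in range(int(u0[1])-60,int(u0[1])+70)])
E
```

```text
t: 14.4
ee_pos: [0.4567, 0.01, 0.24]
ee_rot: [3.141, -0.002, -2.924]
force: [0.7, 0.1, 0.9]
gripper_width: 0.0848
gripper_force: 0.0
top clasp top/bottom px [[280.4, 305.0], [280.6, 293.7], [303.2, 310.6], [300.9, 289.5]]
base clasp top/bottom px [[280.7, 279.6], [280.8, 271.1], [300.3, 284.2], [298.6, 268.3]]
steel back [[280.8564 223.2033]]
0 [280.6721 286.8268] [144, 142, 141, 143, 142, 145, 142, 141, 143, 142, 143, 144, 141, 143, 144, 143, 144, 145, 142, 142, 144, 143, 143, 142, 142, 144, 144, 144, 142, 143, 144, 142, 142, 143, 144, 141, 141, 141, 142, 140, 142, 139, 131, 120, 101, 87, 83, 71, 52, 39, 40, 41, 45, 43, 45, 44, 46, 41, 42, 36, 48, 83, 126, 148, 142, 131, 108, 80, 81, 80, 75, 57, 40, 38, 40, 42, 38, 38, 41, 43, 42, 42, 48, 51, 47, 38, 39, 41, 78, 118, 133, 144, 138, 140, 142, 140, 140, 139, 141, 141, 139, 139, 140, 139, 143, 153, 154, 158, 157, 155, 156, 152, 152, 152, 147, 142, 125, 109, 103, 88, 90, 89, 97, 112, 111, 116, 140, 170, 187, 190]
0.009 [289.6533 286.822 ] [144, 145, 144, 144, 144, 147, 145, 144, 144, 142, 144, 144, 145, 144, 142, 146, 146, 144, 143, 144
[... 405 characters left out ...]
04, 203, 203, 204, 201, 197, 193, 187, 189, 189, 191, 189, 189, 188, 189, 190, 189, 189, 190, 193]
0.022 [302.6253 286.8151] [153, 144, 117, 78, 62, 70, 71, 70, 71, 70, 69, 68, 68, 72, 68, 70, 70, 70, 69, 68, 68, 67, 71, 67, 68, 68, 68, 68, 70, 69, 68, 70, 70, 69, 68, 69, 68, 67, 67, 66, 65, 68, 73, 85, 90, 107, 112, 115, 116, 115, 119, 131, 130, 106, 69, 94, 116, 134, 163, 178, 146, 93, 64, 54, 56, 60, 85, 105, 110, 113, 112, 112, 115, 117, 115, 129, 141, 120, 84, 63, 87, 106, 119, 128, 149, 170, 188, 194, 195, 197, 195, 193, 197, 196, 195, 197, 197, 198, 198, 183, 157, 117, 84, 64, 44, 49, 52, 59, 57, 56, 53, 52, 55, 56, 52, 56, 53, 54, 52, 52, 51, 53, 87, 146, 184, 194, 190, 192, 150, 33]
```

```bash
echo '[[-0.02, 0.04, 0, 0, 0, 0.08, 0.085], [-0.04, 0.084, -0.005, 0, 0, 0.16, 0.085], [-0.06, 0.126, -0.01, 0, 0, 0.25, 0.085], [-0.081, 0.168, -0.01, 0, 0, 0.34, 0.085], [-0.102, 0.21, -0.01, 0, 0, 0.436, 0.085]]' | python3 -m handwheel >/dev/null
echo '[[0, 0, 0, 0, 0, 0, 0.085]]' | python3 -m handwheel
python3 - <<'E'
from h import *
print(tool_delta([.5215,.2831,.25],-np.pi-.218))
E
```

```text
t: 15.05
ee_pos: [0.5174, 0.2428, 0.2529]
ee_rot: [3.136, 0.005, 2.929]
force: [0.4, 0.1, 0.0]
gripper_width: 0.0848
gripper_force: 0.0
(array([0.0045, 0.0402, 0.0031]), array([0.0053, 0.0054, 0.005 ]))
```

```bash
echo '[[0.002, 0.02, 0.003, 0, 0, 0.005, 0.085], [0.0045, 0.035, 0.003, 0, 0, 0.005, 0.085], [0.0045, 0.04, 0.003, 0, 0, 0.005, 0.085], [0.0045, 0.04, 0.003, 0, 0, 0.005, 0.085]]' | python3 -m handwheel>/dev/null
python3 - <<'E'
from h import *
im,c,o=snap("w8");print(o["ee_pos"],o["ee_rot"])
h=cv2.cvtColor(im,cv2.COLOR_RGB2HSV);m=((h[...,1]<75)|(h[...,2]<70)).astype(np.uint8)
k=np.zeros_like(m);k[95:268,200:365]=m[95:268,200:365];k=cv2.morphologyEx(k,cv2.MORPH_OPEN,np.ones((5,5)))
l=max(cv2.findContours(k,0,1)[0],key=cv2.contourArea)[:,0]
print(cv2.boundingRect(l),cv2.minAreaRect(l))
w=toplane(c,l,.044)[:,:2].astype(np.float32);r=cv2.minAreaRect(w*1000);print(r)
print("rail-top plane",cv2.minAreaRect(toplane(c,l,.053)[:,:2].astype(np.float32)*1000))
s,q=np.sin(-.218),np.cos(-.218)
print(topix(c,[[.5215+q*a-s*b,.2831+s*a+q*b,.044] for a in(-.052,.052) for b in(-.03,.03)]))
for v in range(100,270,10): print(v,np.flatnonzero(k[v])[[0,-1]] if k[v].any() else None,end=' ')
E
```

```text
[0.5188 0.2775 0.2484] [3.1412 0.0011 2.9196]
(260, 147, 63, 107) ((291.0, 200.0), (106.0, 62.0), 90.0)
((521.390869140625, 284.6683349609375), (58.74345779418945, 105.97455596923828), 77.2065658569336)
rail-top plane ((518.9078369140625, 284.9755859375), (56.81395721435547, 102.49375915527344), 77.20655822753906)
[[256.1762 148.6984]
 [321.7492 148.4622]
 [259.2557 252.6408]
 [318.1446 252.4295]]
100 None 110 None 120 None 130 None 140 None 150 [264 317] 160 [268 314] 170 [260 322] 180 [260 318] 190 [268 314] 200 [268 314] 210 [261 312] 220 [261 317] 230 [261 314] 240 [261 319] 250 [262 318] 260 None
```

```bash
echo '[[-0.001, 0.004, 0.045, 0, 0, 0, 0.085], [-0.001, 0.007, 0.09, 0, 0, 0, 0.085], [-0.001, 0.007, 0.13, 0, 0, 0, 0.085], [-0.001, 0.007, 0.155, 0, 0, 0, 0.085], [-0.001, 0.007, 0.165, 0, 0, 0, 0.085]]' | python3 -m handwheel
echo '[[0, 0, 0, 0, 0, 0, 0.05], [0, 0, 0, 0, 0, 0, 0.05], [0, 0, 0, 0, 0, 0, 0.05], [0, 0, 0, 0, 0, 0, 0.05]]' | python3 -m handwheel
echo '[[0, 0, -0.02, 0, 0, 0, 0.05], [0, 0, -0.06, 0, 0, 0, 0.05], [0, 0, -0.1, 0, 0, 0, 0.05], [0, 0, -0.14, 0, 0, 0, 0.05], [0, 0, -0.15, 0, 0, 0, 0.05]]' | python3 -m handwheel
python3 - <<'E'
from h import *
ax=np.array([np.cos(.2177),np.sin(.2177),0]);
T=np.array([.590,.0387,.24])-.025*ax;print(T,tool_delta(T,-np.pi+.2177))
E
```

```text
t: 16.0
ee_pos: [0.5186, 0.2819, 0.08]
ee_rot: [-3.138, -0.005, 2.918]
force: [-0.9, -1.2, -0.4]
gripper_width: 0.085
gripper_force: 0.0
t: 16.4
ee_pos: [0.522, 0.2841, 0.0846]
ee_rot: [3.14, 0.003, 2.919]
force: [0.4, -0.1, 0.9]
gripper_width: 0.0593
gripper_force: 66.6
t: 16.9
ee_pos: [0.5233, 0.2849, 0.2387]
ee_rot: [3.136, 0.008, 2.919]
force: [1.7, 1.0, -3.7]
gripper_width: 0.0592
gripper_force: 66.4
[0.5656 0.0333 0.24  ] (array([-0.0968, -0.2361, -0.0019]), array([ 0.0039,  0.0093, -0.4403]))
```

```bash
echo '[[-0.01, -0.025, 0, 0, 0, -0.06, 0.05], [-0.03, -0.07, 0, 0, 0, -0.16, 0.05], [-0.05, -0.115, 0, 0, 0, -0.26, 0.05], [-0.07, -0.16, 0, 0, 0, -0.36, 0.05], [-0.088, -0.205, 0, 0, 0, -0.44, 0.05]]' | python3 -m handwheel >/dev/null
echo '[[0, 0, 0, 0, 0, 0, 0.05], [0, 0, 0, 0, 0, 0, 0.05]]' | python3 -m handwheel
python3 - <<'E'
from h import *
ax=np.array([np.cos(.2177),np.sin(.2177),0]);
T=np.array([.590,.0387,.205])-.0245*ax;print(T,tool_delta(T,-np.pi+.2177))
E
```

```text
t: 17.6
ee_pos: [0.5605, 0.0632, 0.2316]
ee_rot: [3.14, -0.002, -2.928]
force: [-0.2, 0.9, -3.9]
gripper_width: 0.059
gripper_force: 66.7
[0.5661 0.0334 0.205 ] (array([ 0.0008, -0.0304,  0.0266]), array([ 0.0011, -0.0022, -0.0038]))
```

```bash
echo '[[0, -0.01, 0, 0, 0, 0, 0.05], [0.001, -0.022, 0.005, 0, 0, -0.004, 0.05], [0.001, -0.029, 0.015, 0, 0, -0.004, 0.05], [0.001, -0.03, 0.027, 0, 0, -0.004, 0.05], [0.001, -0.03, 0.027, 0, 0, -0.004, 0.05]]' | python3 -m handwheel >/dev/null
echo '[[0, 0, 0, 0, 0, 0, 0.05], [0, 0, 0, 0, 0, 0, 0.05]]' | python3 -m handwheel
python3 - <<'E'
from h import *
ax=np.array([np.cos(.2177),np.sin(.2177),0]);
T=np.array([.590,.0387,.178])-.0245*ax;print(T,tool_delta(T,-np.pi+.2177))
E
```

```text
t: 18.3
ee_pos: [0.5668, 0.0352, 0.206]
ee_rot: [3.141, 0.0, -2.92]
force: [-0.1, -0.4, -3.4]
gripper_width: 0.059
gripper_force: 66.6
[0.5661 0.0334 0.178 ] (array([ 0.0011, -0.0016,  0.028 ]), array([0.0001, 0.0002, 0.004 ]))
```

```bash
echo '[[0.001, -0.0015, 0.009, 0, 0, 0.004, 0.05], [0.001, -0.0015, 0.017, 0, 0, 0.004, 0.05], [0.001, -0.0015, 0.022, 0, 0, 0.004, 0.05], [0.001, -0.0015, 0.026, 0, 0, 0.004, 0.05], [0.001, -0.0015, 0.028, 0, 0, 0.004, 0.05]]' | python3 -m handwheel
echo '[[0, 0, 0.0015, 0, 0, 0, 0.05], [0, 0, 0.003, 0, 0, 0, 0.05], [0, 0, 0.003, 0, 0, 0, 0.05]]' | python3 -m handwheel
echo '[[0, 0, 0.001, 0, 0, 0, 0.05], [0, 0, 0.002, 0, 0, 0, 0.05], [0, 0, 0.002, 0, 0, 0, 0.05]]' | python3 -m handwheel
```

```text
t: 18.8
ee_pos: [0.5657, 0.0332, 0.1771]
ee_rot: [3.141, -0.001, -2.924]
force: [-0.3, 1.3, -4.6]
gripper_width: 0.0593
gripper_force: 66.7
t: 19.1
ee_pos: [0.5661, 0.0332, 0.1749]
ee_rot: [-3.142, 0.0, -2.924]
force: [0.2, 0.9, -3.7]
gripper_width: 0.059
gripper_force: 66.7
t: 19.4
ee_pos: [0.566, 0.0332, 0.1729]
ee_rot: [-3.142, -0.0, -2.924]
force: [-0.9, 0.2, -3.6]
gripper_width: 0.0591
gripper_force: 66.7
```

```bash
echo '[[0, 0, 0.0008, 0, 0, 0, 0.05], [0, 0, 0.0015, 0, 0, 0, 0.05], [0, 0, 0.0015, 0, 0, 0, 0.05]]' | python3 -m handwheel
```

```text
t: 19.7
ee_pos: [0.5661, 0.0332, 0.1725]
ee_rot: [-3.141, 0.0, -2.924]
force: [-3.3, -0.0, 5.7]
gripper_width: 0.0589
gripper_force: 67.7
```

```bash
echo '[[0, 0, 0, 0, 0, 0, 0.085], [0, 0, 0, 0, 0, 0, 0.085], [0, 0, 0, 0, 0, 0, 0.085]]' | python3 -m handwheel>/dev/null
echo '[[0, 0, -0.02, 0, 0, 0, 0.085], [0, 0, -0.05, 0, 0, 0, 0.085], [0.005, 0, -0.085, 0, 0, 0, 0.085], [0.04, 0, -0.095, 0, 0, 0, 0.0], [0.085, 0, -0.095, 0, 0, 0, 0.0]]' | python3 -m handwheel >/dev/null
echo '[[0.003, 0, 0, 0, 0, 0, 0], [0.003, 0, 0, 0, 0, 0, 0], [0.003, 0, 0, 0, 0, 0, 0], [0.003, 0, 0, 0, 0, 0, 0]]' | python3 -m handwheel
python3 - <<'E'
from h import *
ax=np.array([np.cos(.2177),np.sin(.2177),0]);T=np.array([.590,.0387,.187])-.110*ax;print(T,tool_delta(T,-np.pi+.2177))
E
```

```text
t: 20.9
ee_pos: [0.4816, 0.0142, 0.2666]
ee_rot: [-3.141, 0.001, -2.924]
force: [-0.2, 0.9, -0.7]
gripper_width: 0.0001
gripper_force: 0.0
[0.4826 0.0149 0.187 ] (array([-0.0011,  0.0005,  0.0796]), array([-0.0004,  0.0012, -0.0003]))
```

```bash
echo '[[0, 0, 0.02, 0, 0, 0, 0], [0, 0, 0.055, 0, 0, 0, 0], [0, 0, 0.074, 0, 0, 0, 0], [0, 0, 0.08, 0, 0, 0, 0]]' | python3 -m handwheel >/dev/null
echo '[[-0.004, 0, 0, 0, 0, 0, 0], [-0.008, 0, 0, 0, 0, 0, 0], [-0.012, 0, 0, 0, 0, 0, 0], [-0.015, 0, 0, 0, 0, 0, 0], [-0.018, 0, 0, 0, 0, 0, 0]]' | python3 -m handwheel
echo '[[-0.002, 0, 0, 0, 0, 0, 0], [-0.004, 0, 0, 0, 0, 0, 0], [-0.006, 0, 0, 0, 0, 0, 0], [-0.008, 0, 0, 0, 0, 0, 0], [-0.01, 0, 0, 0, 0, 0, 0]]' | python3 -m handwheel | grep -E "pos|force"
echo '[[-0.0015, 0, 0, 0, 0, 0, 0], [-0.003, 0, 0, 0, 0, 0, 0], [-0.0045, 0, 0, 0, 0, 0, 0], [-0.006, 0, 0, 0, 0, 0, 0]]' | python3 -m handwheel | grep -E "pos|force"
```

```text
t: 21.8
ee_pos: [0.4987, 0.0181, 0.1872]
ee_rot: [-3.141, 0.002, -2.924]
force: [0.6, -0.1, 0.6]
gripper_width: 0.0003
gripper_force: 0.0
ee_pos: [0.5067, 0.0202, 0.1862]
force: [-3.6, -0.6, 2.0]
gripper_force: 1.5
ee_pos: [0.5119, 0.0214, 0.1862]
force: [-7.9, -2.6, 5.7]
gripper_force: 4.1
```

```bash
echo '[[-0.001, 0, 0, 0, 0, 0, 0], [-0.002, 0, 0, 0, 0, 0, 0], [-0.003, 0, 0, 0, 0, 0, 0]]' | python3 -m handwheel | grep -E "pos|: \[-.*force|^force"
echo '[[-0.001, 0, 0, 0, 0, 0, 0], [-0.002, 0, 0, 0, 0, 0, 0], [-0.003, 0, 0, 0, 0, 0, 0]]' | python3 -m handwheel | grep -E "pos|^force"
```

```text
ee_pos: [0.5138, 0.0219, 0.1861]
force: [-9.1, -1.9, 6.6]
ee_pos: [0.5165, 0.0225, 0.1861]
force: [-9.3, -2.4, 6.8]
```

```bash
echo '[[-0.001, 0, 0, 0, 0, 0, 0], [-0.002, 0, 0, 0, 0, 0, 0], [-0.003, 0, 0, 0, 0, 0, 0]]' | python3 -m handwheel | grep -E "pos|^force"
echo '[[-0.001, 0, 0, 0, 0, 0, 0], [-0.002, 0, 0, 0, 0, 0, 0], [-0.003, 0, 0, 0, 0, 0, 0]]' | python3 -m handwheel | grep -E "pos|^force"
echo '[[-0.001, 0, 0, 0, 0, 0, 0], [-0.002, 0, 0, 0, 0, 0, 0], [-0.003, 0, 0, 0, 0, 0, 0]]' | python3 -m handwheel | grep -E "pos|^force"
```

```text
ee_pos: [0.5215, 0.0235, 0.186]
force: [-5.1, -1.5, 1.4]
ee_pos: [0.5246, 0.0241, 0.186]
force: [-4.7, -2.1, 2.2]
ee_pos: [0.5269, 0.0246, 0.1859]
force: [-7.6, -2.9, 3.0]
```

```bash
echo '[[-0.001, 0, 0, 0, 0, 0, 0], [-0.002, 0, 0, 0, 0, 0, 0]]' | python3 -m handwheel | grep -E "pos|^force"
echo '[[-0.001, 0, 0, 0, 0, 0, 0], [-0.002, 0, 0, 0, 0, 0, 0]]' | python3 -m handwheel | grep -E "pos|^force"
```

```text
ee_pos: [0.5272, 0.0248, 0.1859]
force: [-12.1, -3.7, 7.8]
ee_pos: [0.5275, 0.0249, 0.1859]
force: [-16.2, -4.6, 12.9]
```

```bash
echo '[[-0.001, 0, 0, 0, 0, 0, 0], [-0.002, 0, 0, 0, 0, 0, 0], [-0.003, 0, 0, 0, 0, 0, 0], [-0.004, 0, 0, 0, 0, 0, 0]]' | python3 -m handwheel | grep -E "pos|^force"
echo '[[0.004, 0, 0, 0, 0, 0, 0], [0.009, 0, 0, 0, 0, 0, 0], [0.014, 0, 0, 0, 0, 0, 0], [0.02, 0, 0, 0, 0, 0, 0], [0.035, 0, -0.02, 0, 0, 0, 0]]' | python3 -m handwheel | grep -E "pos|^force"
echo '[[0, 0, -0.04, 0, 0, 0, 0.05], [0, 0, -0.08, 0, 0, 0, 0.085], [0, 0, -0.09, 0, 0, 0, 0.085], [0, 0, -0.09, 0, 0, 0, 0.085], [0, 0, -0.09, 0, 0, 0, 0.085]]' | python3 -m handwheel | grep -E "pos|^force"
python3 - <<'E'
from h import *
im,c,o=snap("w9");g=cv2.cvtColor(im,cv2.COLOR_RGB2GRAY);print(o["ee_pos"],o["ee_rot"])
ax=np.array([np.cos(.2177),np.sin(.2177),0]);ay=np.array([-ax[1],ax[0],0]);S=np.array([.590,.0387,0])
P=lambda s,y,z:S+ax*s+ay*y+[0,0,z]
for z in(.088,.044,0):print(z,topix(c,[P(-.055,.009,z+.022),P(-.055,.009,z+.04)]).round(1).tolist(),topix(c,[P(-.055+.005,.009,z+.022)]).round(1).tolist())
u=int(topix(c,[P(-.055,.009,.07)])[0,0])
print(u,[(v,int(g[v,u-1:u+2].mean())) for v in range(235,345)])
E
```

```text
ee_pos: [0.5281, 0.0253, 0.1859]
force: [-25.5, -6.0, 20.6]
ee_pos: [0.5017, 0.0191, 0.205]
force: [0.2, 0.3, 0.8]
ee_pos: [0.5016, 0.019, 0.2957]
force: [0.2, 0.3, -0.4]
[0.5016 0.019  0.2957] [ 3.1413 -0.0001 -2.9243]
0.088 [[292.2, 243.8], [292.9, 252.0]] [[292.2, 248.7]]
0.044 [[291.0, 227.6], [291.5, 233.7]] [[291.0, 231.9]]
0 [[290.0, 215.2], [290.4, 219.9]] [[290.0, 219.1]]
291 [(235, 50), (236, 77), (237, 92), (238, 97), (239, 96), (240, 96), (241, 100), (242, 95), (243, 91), (244, 81), (245, 66), (246, 37), (247, 40), (248, 43), (249, 39), (250, 43), (251, 41), (252, 43), (253, 43), (254, 47), (255, 57), (256, 59), (257, 59), (258, 58), (259, 76), (260, 99), (261, 96), (262, 97), (263, 96), (264, 94), (265, 96), (266, 97), (267, 96), (268, 95), (269, 97), (270, 95), (271, 93), (272, 93), (273, 95), (274, 93), (275, 95), (276, 104), (277, 107), (278, 103), (279, 106), (280, 104), (281, 110), (282, 105), (283, 105), (284, 107), (285, 104), (286, 107), (287, 109), (288, 103), (289, 93), (290, 95), (291, 95), (292, 95), (293, 96), (294, 95), (295, 94), (296, 94), (297, 94), (298, 92), (299, 90), (300, 102), (301, 153), (302, 186), (303, 185), (304, 179), (305, 156), (306, 144), (307, 144), (308, 159), (309, 187), (310, 192), (311, 189), (312, 188), (313, 187), (314, 189), (315, 187), (316, 187), (317, 187), (318, 188), (319, 187), (320, 187), (321, 189), (322, 186), (323, 187), (324, 185), (325, 186), (326, 189), (327, 187), (328, 188), (329, 186), (330, 185), (331, 187), (332, 186), (333, 185), (334, 187), (335, 185), (336, 188), (337, 184), (338, 186), (339, 187), (340, 186), (341, 193), (342, 188), (343, 178), (344, 161)]
```

Run:
```python
import cv2
g=cv2.imread("pics/w9.png",0);print([(v,int(g[v,290:293].mean())) for v in range(208,240)])
```

```text
[(208, 142), (209, 141), (210, 142), (211, 140), (212, 145), (213, 143), (214, 130), (215, 78), (216, 40), (217, 46), (218, 45), (219, 45), (220, 46), (221, 51), (222, 78), (223, 95), (224, 98), (225, 102), (226, 97), (227, 87), (228, 57), (229, 35), (230, 42), (231, 41), (232, 39), (233, 44), (234, 44), (235, 49), (236, 77), (237, 91), (238, 97), (239, 96)]
```

```bash
python3 -c "
from cell import ctrl
print(ctrl.job_done())"
```

```text
the job is handed in; nothing more can be done
None
```

Both grey cases of the matching make are stacked on the bottom case, facing its way and pushed home to the end stop (peak push about 27 N). The camera shows all three back ends in line to about 1 mm. I could not see the catches themselves: on the second case the force rose to about 9 N, dropped, then met a firm stop, while the first only showed the same firm stop. The job was handed in at about 26 s, with the odd case and everything else not touched.

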